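# Take the pile of carvings apart and lay each in its finishing jig

### The arm

A 6-joint arm with a two-finger parallel gripper is mounted at the origin on the work surface. World frame = base frame: x ahead of the robot, y to its left, z up, the work surface at z = 0. Lengths are in m, angles in degrees, forces in N, time in s.
With the tool pointing down it reaches from about 0.3 to 0.75 m from the base axis. Payload 8.5 kg.
Tool frame: the origin (TCP) lies on the centre line of the jaws, within the pads' length; the fingertips stand 14 mm ahead of it and the grasp point (between the pads) lies 5 mm behind it; z points along the fingers, x is the direction in which the jaws open and shut, and the axes are right-handed (so a half turn about z gives the same grasp; the last joint's range is limited). The gripper opens to 85 mm and grips with 20 to 120 N. Pads are 22 mm wide; open, the fingers measure 114 mm over their backs; the gripper's body (76 mm by 85 mm) begins 54 mm behind the grasp point. The pads swing forward as they close: fully open they stand 13 mm farther back than shut.
Start: joints at [63.696, 21.807, 74.336, -0, 83.858, -12.336], TCP at [0.133, 0.534, 0.245] pointing down, gripper open.
Joint ranges: [-178.18, 178.18], [-50.72, 133.34], [12.68, 142.11], [-81.47, 261.47], [9.98, 163.14], [-165.26, 165.26]. Speed limits (degrees/s): [136.94, 136.94, 180, 180, 180, 180].

### API

Orientations are given as a 3x3 rotation matrix whose columns are the frame's x, y, z axes.
In Python, from rig import * gives the robot as it stands.
- The arm moves only by the shell command python3 -m crank 'ROWS' [FORCE]. ROWS is JSON, one flat list of numbers, 7 for each row, row after row: the turn, a rotation vector about the world's x, y, z in rad, then the shift along the world's x, y, z in m, then the opening in per cent of the stroke, from 0 (shut) to 100 (fully open). A call has 1 to 20 rows; each row shifts and turns the commanded pose from where the row before left it; what a row does not reach is not made up. A row lasts 1/10 s, in which the tool goes at most 50 mm and 8.59 degrees, less where a joint would pass 70% of its speed; a pose out of reach is approached as far as the arm can. A call is refused whole if a number of a shift passes 0.05 or a number of a turn 0.15, either way. A call with a gripper value outside its range is refused whole. The fingers move at their own pace and stop on an object; FORCE is the grip in N (left out, the last holds). Time passes only in rows, so rows that do not move let the fingers close. It gives the time, the measured TCP pose, the force and the opening at its end, in the units of the state.
- observe(): the state, without advancing time (a new reading comes with each control period).
- get_image(name): name is "scene" or "top" or "wrist"; returns a dict with "frame" (420x560x3 uint8, red, green, blue), "fov_y" (degrees; the focal length in pixels is half the picture's height over the tangent of half this angle, whatever the lens; pixels are square), "cx", "cy" (the principal point, pixels), "k1" (the pictures are not rectified: a ray, as slopes to the right and down, at radius r is drawn at 1 + k1 r^2 times it, then the intrinsics apply), "world_to_cam" (4x4, takes a point from world to camera coordinates). Camera axes: x right, y up, looking along -z (the intrinsics and any distortion apply to the point x, -y, -z); pixel columns grow to the right and rows downward; lengths in m; the calibration is good to about 2 mm. A picture is of the moment at which its call begins. There is no depth.
- close_job(): hands the job in, once; it reports no verdict.
The state is a dict: "time_s": time; "q": joint angles; "qvel": joint speeds; "joint_efforts": joint torques, N m; "position": TCP position; "tool_rot": TCP orientation; "ft_force": force on the tool from outside, world axes, zero at the start; "wrist_torque": the same for the moment, N m; "grip_width": finger opening in m.
Only numpy, scipy, OpenCV 4.12 (cv2) and the standard library are available. Lean on these libraries where they do the work, as an engineer would, in place of code of your own. Each camera call takes 0.05 s, during which the arm holds its last target. There are 200 camera calls.

### The job

The finished carvings are piled up: a long panel at the bottom, a square block and a hexagonal collar side by side on it, and a small round rosette on top of one of those. Take the pile apart and lay every piece, right way up and flat on the floor, inside the jig of its own outline (long, square, hexagonal, round) for waxing, then let go of it. Set the pieces down rather than dropping them, and leave the gouge and the sharpening stone that lie near the jigs where they are.

Things in the scene. Friction and masses are not known exactly. Their poses are not given: they have to be found in the camera images.
- panel: Long carved panel of reddish brown hardwood, 190 x 60 x 30 mm (x, y, z), 0.2 to 0.4 kg, loose, the bottom of the pile, lying on the table. Origin: centre of its underside; x along its length, z up. Its top is flat. The block and the collar rest on it, centred about 50 mm either side of its middle; either may be at either end.
- block: Square carved block of the same wood, 56 x 56 x 28 mm, about 75 g, loose, on top of the panel at the start (underside 30 mm above the table). Origin: centre of its underside; x and y normal to its sides, z up.
- collar: Hexagonal carved collar (solid) of the same wood, 54 mm across flats, 62 mm across corners, 28 mm high, about 60 g, loose, on top of the panel at the start (underside 30 mm above the table). Origin: centre of its underside; y is normal to one pair of flats (the other pairs are 60 degrees on), x points at a corner, z up.
- rosette: Small round carved rosette of the same wood, 38 mm diameter, 26 mm high, about 30 g, loose, at the start standing on top of either the block or the collar (underside 58 mm above the table). Origin: centre of its underside; z up.
- panel_jig: Long shallow jig for the panel, inside 206 x 76 mm (8 mm play on every side), outside 218 x 88 mm, x along its length. Fixed, does not move. Plywood rim, dark rubber floor 6 mm above the table, rim 6 mm thick rising to 11 mm above the table (5 mm over the floor). Origin: centre of its underside, at table height; z up.
- block_jig: Square shallow jig for the block, inside 72 x 72 mm (8 mm play on every side), outside 84 x 84 mm, x and y normal to its sides. Fixed, does not move. Plywood rim, dark rubber floor 6 mm above the table, rim 6 mm thick rising to 11 mm above the table (5 mm over the floor). Origin: centre of its underside, at table height; z up.
- collar_jig: Hexagonal shallow jig for the collar, inside 70 mm across flats (8 mm play on every side), outside 82 mm across flats; y is normal to one pair of flats, x points at a corner. Fixed, does not move. Plywood rim, dark rubber floor 6 mm above the table, rim 6 mm thick rising to 11 mm above the table (5 mm over the floor). Origin: centre of its underside, at table height; z up.
- rosette_jig: Round shallow jig for the rosette, inside diameter 54 mm (8 mm play all round), outside diameter 66 mm. Fixed, does not move. Plywood rim, dark rubber floor 6 mm above the table, rim 6 mm thick rising to 11 mm above the table (5 mm over the floor). Origin: centre of its underside, at table height; z up.
- gouge: Carving gouge lying loose on the table nearer the robot, to be left alone: dark handle 120 mm long and 24 mm thick, steel blade 112 mm long. Origin: where handle meets blade, on the table; x towards the cutting edge, handle to -x.
- stone: Loose two-layer sharpening stone, dark below and pale grey above, 110 x 40 x 20 mm, lying on the table nearer the robot, to be left alone. Origin: centre of its underside; x along its length.

How it is judged (in metres and radians):
At the end, for the whole second after the job is handed in: Each carving lies released and at rest in the jig of its own outline: centre within 13 mm of the jig's centre, underside on the jig floor (less than 9 mm above the jig's underside), upright within 0.08 rad, and the panel's length within 0.14 rad of its jig's (horizontal distance between panel and panel_jig below 0.013 m and z of panel in the frame of panel_jig below 0.009 m and angle between each of panel, block, collar, rosette's own z axis and vertical below 0.08 rad and linear speed of each of panel, block, collar, rosette below 0.02 m/s and contact force between each of panel, block, collar, rosette and the fingers below 0.1 N and angle between the x axis of panel and the x axis of panel_jig, either way round below 0.14 rad and horizontal distance between block and block_jig below 0.013 m and z of block in the frame of block_jig below 0.009 m and horizontal distance between collar and collar_jig below 0.013 m and z of collar in the frame of collar_jig below 0.009 m and horizontal distance between rosette and rosette_jig below 0.013 m and z of rosette in the frame of rosette_jig below 0.009 m); the robot touches nothing.
It fails at once if a carving is dropped (falls free from more than about 4 cm) ((contact force between panel and anything else below 0.02 N and linear speed of panel above 0.9 m/s) or (contact force between block and anything else below 0.02 N and linear speed of block above 0.9 m/s) or (contact force between collar and anything else below 0.02 N and linear speed of collar above 0.9 m/s) or (contact force between rosette and anything else below 0.02 N and linear speed of rosette above 0.9 m/s)).
It fails at once if the gouge is disturbed (shifted by more than 3 cm) (distance of gouge from where it was at the start of the episode above 0.03 m).
It fails at once if the sharpening stone is disturbed (shifted by more than 3 cm) (distance of stone from where it was at the start of the episode above 0.03 m).
It also fails if it takes over 99 s, if anything falls off the work surface, if the arm or the gripper's body presses on something with over 40 N, if the wrist force passes 120 N, or if a joint passes its speed limit or range.

## Working session

There is one attempt and no reset: what is moved stays moved. The work goes in short steps, Python scripts to look and compute and a shell command to move; the robot and the scene stay as the last step left them, time stands still between calls to the robot, and variables do not carry over. Pictures are saved under pics/ and viewed, about 12 in all and at most 16, crops included, and the job is handed in when it is done.

```bash
mkdir -p pics; ls
cat > h.py <<'E'
from rig import *
import numpy as np, cv2
def cam(n):
    d=get_image(n); return d
def save(d,name): cv2.imwrite('pics/'+name,d['frame'][:,:,::-1])
def K(d):
    f=d['frame'].shape[0]/2/np.tan(np.radians(d['fov_y'])/2)
    return np.array([[f,0,d['cx']],[0,f,d['cy']],[0,0,1.]]),np.array([d['k1'],0,0,0.])
def px2w(d,pts,z):
    k,D=K(d); n=cv2.undistortPoints(np.array(pts,float).reshape(-1,1,2),k,D).reshape(-1,2)
    M=np.array(d['world_to_cam']);R=M[:3,:3];c=-R.T@M[:3,3]
    r=np.c_[n[:,0],-n[:,1],-np.ones(len(n))]@R
    z=np.broadcast_to(z,len(n))
    return c+r*((z-c[2])/r[:,2])[:,None]
def w2px(d,P):
    k,D=K(d);M=np.array(d['world_to_cam']);p=np.array(P,float).reshape(-1,3)@M[:3,:3].T+M[:3,3]
    return cv2.projectPoints(p*[1,-1,-1],np.zeros(3),np.zeros(3),k,D)[0].reshape(-1,2)
E
python3 - <<'E'
from h import *
import pickle
for n in ['top','scene']:
    d=cam(n);save(d,n+'0.png');pickle.dump(d,open(n+'0.pkl','wb'))
    print(n,d['fov_y'],d['k1'],np.round(np.array(d['world_to_cam']),2).tolist())
print(observe())
E
```

```text
pics
top 57.119858922207854 -0.060024720082038546 [[-0.0, -1.0, -0.02, 0.01], [1.0, -0.0, 0.06, -0.49], [-0.06, -0.02, 1.0, -0.91], [0.0, 0.0, 0.0, 1.0]]
scene 57.16499391577357 -0.06617425415634588 [[-0.86, 0.52, -0.0, 0.42], [-0.32, -0.52, 0.79, 0.12], [0.41, 0.68, 0.61, -1.12], [0.0, 0.0, 0.0, 1.0]]
{'time_s': 0.1, 'q': array([ 6.36959936e+01,  2.18369994e+01,  7.43787986e+01, -5.52854579e-04,
        8.38563013e+01, -1.23339123e+01]), 'qvel': array([ 0.04558318, -0.09663899, -0.14245096, -0.07838975,  0.01169038,
       -0.01505181]), 'joint_efforts': array([ 4.05404367e-03, -4.49222302e+01, -2.31658477e+01, -1.31191900e-04,
        3.67021930e-03, -2.38915042e-06]), 'position': array([0.13265929, 0.53352005, 0.24478421]), 'tool_rot': array([[ 2.41414064e-01,  9.70422046e-01, -5.49026093e-04],
       [ 9.70421420e-01, -2.41414549e-01, -1.13232405e-03],
       [-1.23137511e-03, -2.59427731e-04, -9.99999208e-01]]), 'ft_force': array([0.01230683, 0.30871987, 0.47296415]), 'wrist_torque': array([-0.0047069 ,  0.00704314,  0.02403836]), 'grip_width': 0.08528113896301272}
```

View pics/top0.png

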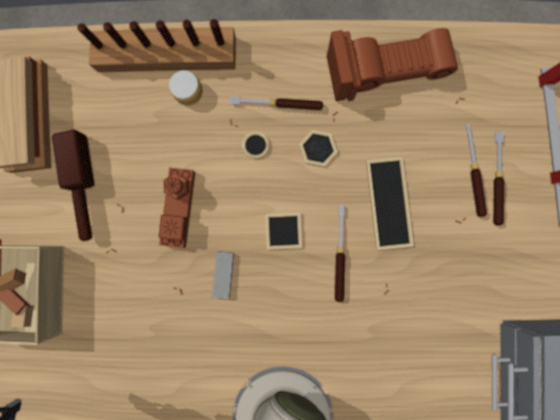

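View pics/scene0.png

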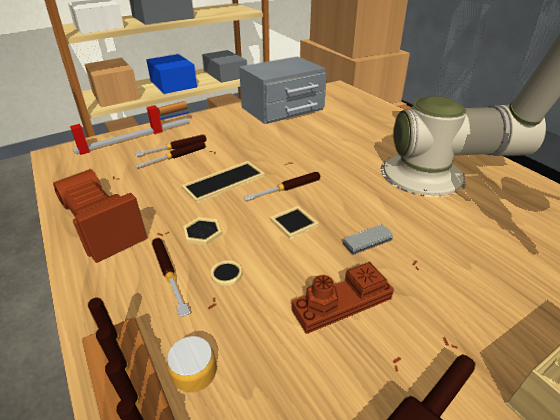

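The top view shows the pile at about (177,207). The rosette sits on the collar at the far end (176,186) and the block is at (173,228). The jigs are round (255,146), hexagonal (319,149), square (284,230) and long (390,203). The stone is at (223,275) and the gouge at (340,255). Next I measure the jigs by their dark floors.

Run:
```python
from h import *
import pickle
d=pickle.load(open('top0.pkl','rb'));im=d['frame']
m=(im.max(2)<60).astype(np.uint8)
n,l,s,c=cv2.connectedComponentsWithStats(m)
for nm,p in dict(round=(255,146),hexa=(319,149),sq=(284,230),long=(390,203)).items():
    i=l[p[1],p[0]]; 
    cs,_=cv2.findContours((l==i).astype(np.uint8),0,1); ct=max(cs,key=len)[:,0]
    w=px2w(d,ct,0.006)[:,:2].astype(np.float32)
    r=cv2.minAreaRect(w); ctr=px2w(d,[c[i]],0.006)[0]
    print(nm,i,s[i,4],np.round(ctr,4),'rect',np.round(r[0],4),np.round(r[1],4),round(r[2],1))
x=cv2.resize(im[155:260,145:245],None,fx=6,fy=6,interpolation=cv2.INTER_CUBIC)[:,:,::-1]
y=cv2.resize(im[120:260,230:420],None,fx=4,fy=4,interpolation=cv2.INTER_CUBIC)[:,:,::-1]
cv2.imwrite('pics/pile.png',x[:600])
# robot yaw
```

```text
round 23 263 [0.6612 0.0683 0.006 ] rect [0.6615 0.0689] [0.0446 0.0427] 89.7
hexa 22 535 [ 0.6528 -0.0859  0.006 ] rect [ 0.6527 -0.0858] [0.0612 0.067 ] 45.3
sq 34 699 [ 0.4492 -0.0005  0.006 ] rect [ 0.4492 -0.0006] [0.064  0.0639] 3.0
long 27 2254 [ 0.5157 -0.2589  0.006 ] rect [ 0.5166 -0.259 ] [0.1988 0.0678] 5.8
```

View pics/pile.png

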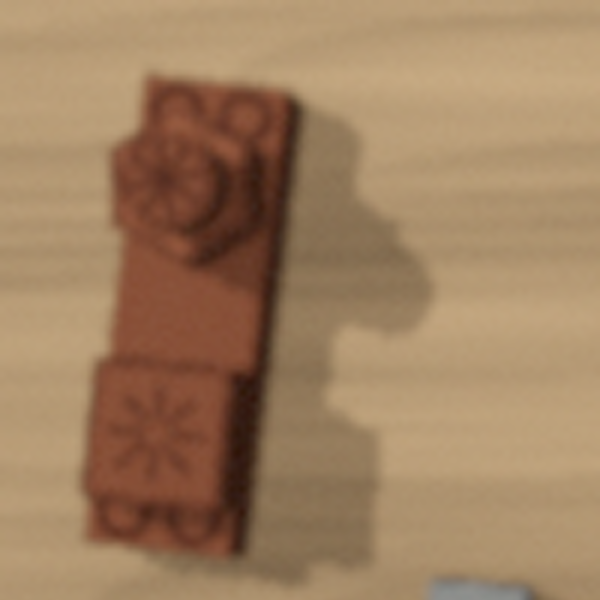

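The crop (6x, origin at (145,155)) shows the rosette top at (170,185), the block top centred at (160,430), and the panel corners at (150,78), (297,95), (240,553), (85,540).

Run:
```python
from h import *
import pickle
d=pickle.load(open('top0.pkl','rb'))
f=lambda pts,z:px2w(d,np.array(pts)/6+[144.6,154.6],z)[:,:2]
print('ros',f([(170,185)],.084))
b=f([(103,360),(236,371),(220,508),(86,497)],.058);print('block',b.mean(0),cv2.minAreaRect(b.astype(np.float32)))
p=f([(150,78),(297,95),(240,553),(85,540)],.03);print('panel',p.mean(0),cv2.minAreaRect(p.astype(np.float32)))
a=p[0]+p[1]-p[2]-p[3];print(np.degrees(np.arctan2(a[1],a[0])), np.linalg.norm(a)/2)
```

```text
ros [[0.54992768 0.24811359]]
block [0.45671077 0.25767257] ((0.4566616714000702, 0.25773492455482483), (0.05268953740596771, 0.05438492074608803), 84.09862518310547)
panel [0.50484957 0.25423011] ((0.5041199922561646, 0.25379547476768494), (0.06273563206195831, 0.1868778020143509), 83.03237915039062)
-6.646516758804367 0.18553783088317438
```

```bash
python3 -m crank '[0,0,0.13,0.035,-0.024,0,100, 0,0,0,0.035,-0.024,0,100, 0,0,0,0.035,-0.024,0,100, 0,0,0,0.035,-0.024,0,100, 0,0,0,0.035,-0.024,0,100, 0,0,0,0.035,-0.024,0,100, 0,0,0,0.035,-0.024,0,100, 0,0,0,0.035,-0.024,0,100, 0,0,0,0.035,-0.024,0,100, 0,0,0,0.035,-0.024,0,100, 0,0,0,0.035,-0.024,0,100, 0,0,0,0.032,-0.022,0,100, 0,0,0,0,0,0,100, 0,0,0,0,0,0,100]' 30
python3 - <<'E'
from h import *
import pickle
d=cam('wrist');save(d,'w1.png');pickle.dump(d,open('w1.pkl','wb'))
E
```

```text
time_s: 1.5
position: [0.5499, 0.2472, 0.2446]
tool_rot: [[0.115, 0.993, -0.002], [0.993, -0.115, -0.0], [-0.0, -0.001, -1.0]]
ft_force: [-1.2, -0.5, 0.4]
grip_width: 0.0852
```

View pics/w1.png

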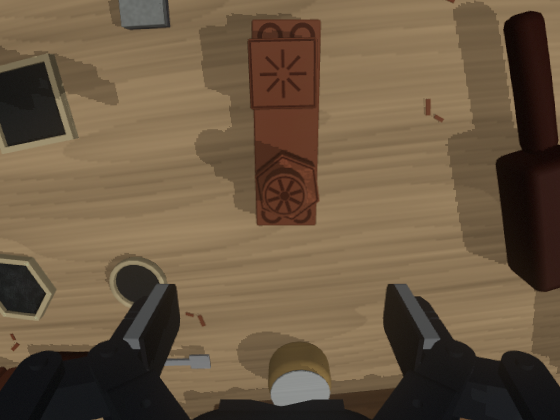

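The wrist view shows the rosette centre at (284,194). The collar's top corner points along the panel at (288,152), so its flats face the jaws. The block's corners are (249,40) to (316,107) and the panel's ends are at rows 20 and 224.

Run:
```python
from h import *
import pickle
d=pickle.load(open('w1.pkl','rb'))
print('ros',px2w(d,[(284,194)],.084)[0])
b=px2w(d,[(249,40),(315.5,38),(316,107),(250,107)],.058)[:,:2];print('block',b.mean(0),cv2.minAreaRect(b.astype(np.float32)))
p=px2w(d,[(257,224),(316,224.5),(320,20),(251,20)],.03)[:,:2];print('panel',p.mean(0),cv2.minAreaRect(p.astype(np.float32)))
print('flat edges/corner',px2w(d,[(288,152),(316,167),(258,170)],.058))
x=cv2.resize(d['frame'][20:235,235:335],None,fx=2.7,fy=2.7,interpolation=cv2.INTER_CUBIC)
y=cv2.resize(d['frame'][50:330,0:190],None,fx=2.1,fy=2.1,interpolation=cv2.INTER_CUBIC)[:x.shape[0]]
x=np.pad(x,((0,max(0,y.shape[0]-x.shape[0])),(0,0),(0,0)))
cv2.imwrite('pics/w1c.png',np.hstack([x,y])[:,:,::-1]); print(x.shape,y.shape)
for n,p in dict(round=(137,282),sq=(28,105),hexa=(20,290)).items():
    g=(d['frame'].max(2)<75).astype(np.uint8);k,l,s,c=cv2.connectedComponentsWithStats(g);i=l[p[1],p[0]]
    print(n,s[i],px2w(d,[c[i]],.006)[0])
```

```text
ros [0.54787956 0.25018611 0.084     ]
block [0.45383606 0.26007568] ((0.45350193977355957, 0.2604534327983856), (0.055024612694978714, 0.05383128672838211), 83.32154846191406)
panel [0.50204046 0.25779945] ((0.5021890997886658, 0.25777602195739746), (0.05915495753288269, 0.18771491944789886), 83.80810546875)
flat edges/corner [[0.51829524 0.25725453 0.058     ]
 [0.53420206 0.28011262 0.058     ]
 [0.53095921 0.22939874 0.058     ]]
(580, 270, 3) (580, 399, 3)
round [    0   265   560   155 32585] [0.80794208 0.20857773 0.006     ]
sq [   0   62   65   84 4099] [0.44653606 0.00206942 0.006     ]
hexa [   0  263   46   51 1755] [ 0.65070397 -0.08281799  0.006     ]
```

View pics/w1c.png

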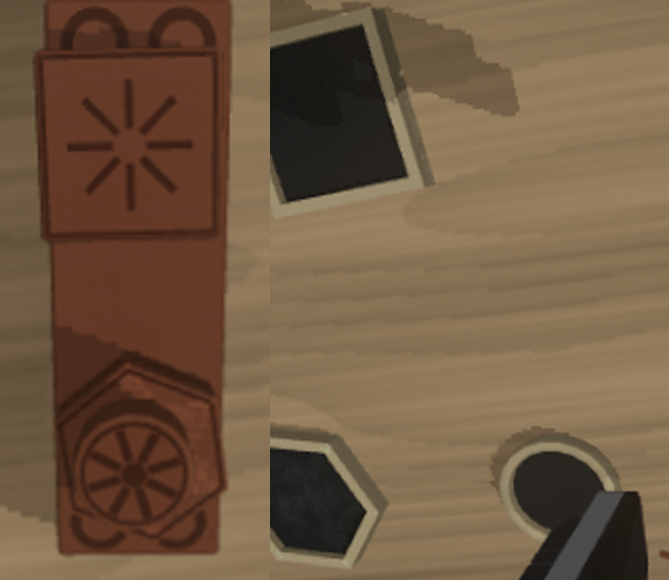

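```bash
python3 -m crank '[0,0,0,-0.001,0.002,-0.04,100, 0,0,0,0,0,-0.04,100, 0,0,0,0,0,-0.04,100, 0,0,0,0,0,-0.03,100, 0,0,0,0,0,-0.015,100, 0,0,0,0,0,0,100, 0,0,0,0,0,0,30, 0,0,0,0,0,0,30, 0,0,0,0,0,0,30, 0,0,0,0,0,0,30, 0,0,0,0,0,0,30, 0,0,0,0,0,0,30, 0,0,0,0,0,0,30]' 30
python3 -c "
from h import *
d=cam('wrist');save(d,'w2.png')"
```

```text
time_s: 2.85
position: [0.549, 0.2499, 0.0816]
tool_rot: [[0.114, 0.994, 0.002], [0.994, -0.114, 0.001], [0.001, 0.002, -1.0]]
ft_force: [-2.5, 0.3, 6.5]
grip_width: 0.0366
```

View pics/w2.png

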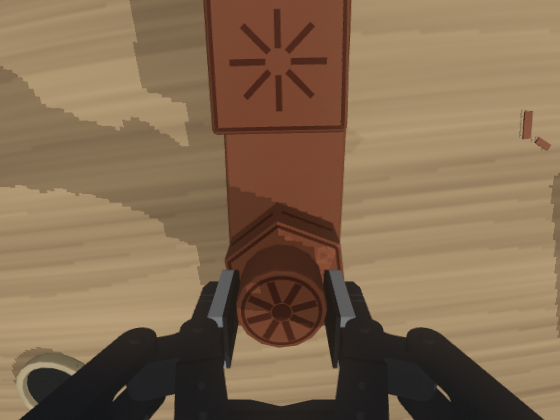

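```bash
python3 -m crank '[0,0,0,0,0,0.01,30, 0,0,0,0,0,0.03,30, 0,0,0,0,0,0.04,30, 0,0,0,0.0185,-0.030,0,30, 0,0,0,0.0185,-0.030,0,30, 0,0,0,0.0185,-0.030,0,30, 0,0,0,0.0185,-0.030,0,30, 0,0,0,0.0185,-0.030,0,30, 0,0,0,0.0185,-0.030,0,30, 0,0,0,0,0,0,30, 0,0,0,0,0,0,30]' 30
python3 - <<'E'
from h import *
import pickle
d=cam('wrist');pickle.dump(d,open('w3.pkl','wb'));save(d,'w3a.png')
e=cam('top');a=cv2.resize(e['frame'][110:180,140:360],None,fx=3,fy=3,interpolation=cv2.INTER_CUBIC)
b=np.vstack([cv2.resize(d['frame'],(660,380)),a]);cv2.imwrite('pics/w3.png',b[:,:,::-1])
E
```

```text
time_s: 4.0
position: [0.6598, 0.0692, 0.1605]
tool_rot: [[0.115, 0.993, -0.0], [0.993, -0.115, 0.0], [0.0, -0.0, -1.0]]
ft_force: [-0.3, 0.4, -0.4]
grip_width: 0.037
```

View pics/w3.png

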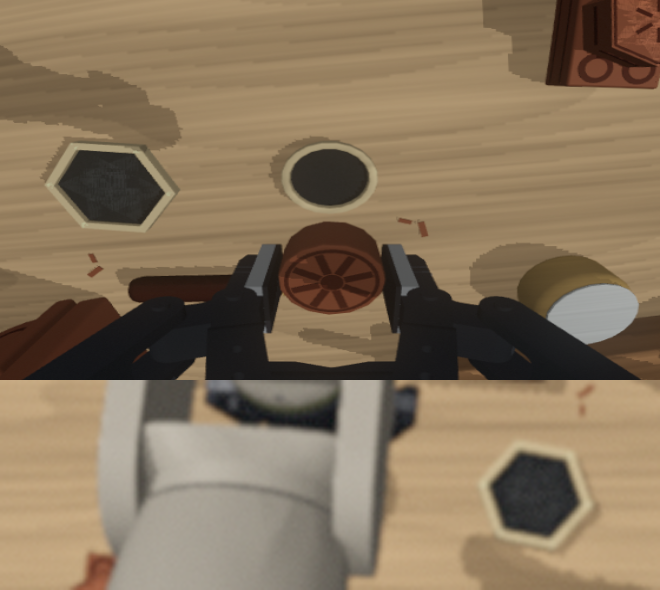

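The wrist view shows the held rosette, the round jig at raw pixel (280,196) and the hexagonal jig at (96,205). I measure both there.

Run:
```python
from h import *
import pickle
d=pickle.load(open('w3.pkl','rb'));g=(d['frame'].max(2)<80).astype(np.uint8);k,l,s,c=cv2.connectedComponentsWithStats(g)
for n,p in dict(round=(280,196),hexa=(96,205)).items():
    i=l[p[1],p[0]];ct=max(cv2.findContours((l==i).astype(np.uint8),0,1)[0],key=len)
    ww=px2w(d,ct[:,0],.006)
    w=ww[:,:2].astype(np.float32)
    print(n,s[i],'cent',px2w(d,[c[i]],.006)[0],'circ',cv2.minEnclosingCircle(w))
    if n=='hexa':
        q=cv2.approxPolyDP(w[:,None],.008,True)[:,0]; print(q,np.degrees(np.arctan2(*(q-w.mean(0)).T[::-1])), q.mean(0))
print('ros',px2w(d,[(281.7,312.7)],.163))
```

```text
round [ 247  165   66   62 3202] cent [0.65711197 0.06845181 0.006     ] circ ((0.6575349569320679, 0.0684669017791748), 0.02656727284193039)
hexa [  49  166   91   82 5231] cent [ 0.64806591 -0.08573306  0.006     ] circ ((0.6492173671722412, -0.08634024113416672), 0.03938034921884537)
[[ 0.61196226 -0.09879016]
 [ 0.64045274 -0.12432071]
 [ 0.67859703 -0.11146771]
 [ 0.68647254 -0.07389032]
 [ 0.6582657  -0.04868373]
 [ 0.62011343 -0.06122401]] [-160.85178  -101.70076   -39.934113   17.83427    75.187874  138.56755 ] [ 0.6493106  -0.08639611]
ros [[0.66030152 0.06972539 0.163     ]]
```

```bash
python3 -m crank '[0,0,0,-0.001,0,-0.04,30, 0,0,0,0,0,-0.04,30, 0,0,0,0,0,-0.03,30, 0,0,0,0,0,-0.01,30, 0,0,0,0,0,-0.006,30, 0,0,0,0,0,-0.003,30, 0,0,0,0,0,0,30, 0,0,0,0,0,0,30]' 30
```

```text
time_s: 4.9
position: [0.6593, 0.0698, 0.0326]
tool_rot: [[0.113, 0.994, 0.002], [0.994, -0.113, -0.0], [0.0, 0.002, -1.0]]
ft_force: [0.3, -0.2, -0.8]
grip_width: 0.0367
```

```bash
python3 -m crank '[0,0,0,0,0,-0.002,30, 0,0,0,0,0,-0.001,30, 0,0,0,0,0,0,30, 0,0,0,0,0,0,30]' 30
```

```text
time_s: 5.3
position: [0.6591, 0.0697, 0.0296]
tool_rot: [[0.114, 0.994, 0.002], [0.994, -0.114, -0.0], [0.0, 0.002, -1.0]]
ft_force: [-2.1, -0.1, 5.5]
grip_width: 0.0367
```

```bash
python3 -m crank '[0,0,0,0,0,0,100, 0,0,0,0,0,0,100, 0,0,0,0,0,0,100, 0,0,0,0,0,0,100, 0,0,0,0,0,0.03,100, 0,0,0,0,0,0.04,100, 0,0,0,0,0,0.04,100, 0,0,0,-0.018,0.030,0.02,100, 0,0,0,-0.018,0.030,0.02,100, 0,0,0,-0.018,0.030,0.02,100, 0,0,0,-0.018,0.030,0,100, 0,0,0,-0.018,0.030,0,100, 0,0,0,-0.018,0.030,0,100, 0,0,0,0,0,0,100, 0,0,0,0,0,0,100]' 30
python3 - <<'E'
from h import *
import pickle
d=cam('wrist');pickle.dump(d,open('w4.pkl','wb'))
e=cam('top');a=cv2.resize(e['frame'][110:180,220:360],None,fx=4,fy=4,interpolation=cv2.INTER_CUBIC)
pickle.dump(e,open('t4.pkl','wb'))
b=np.vstack([d['frame'][100:],a])[:600];cv2.imwrite('pics/w4.png',b[:,:,::-1])
E
```

```text
time_s: 6.8
position: [0.5506, 0.25, 0.1984]
tool_rot: [[0.112, 0.994, 0.0], [0.994, -0.112, -0.0], [-0.0, 0.0, -1.0]]
ft_force: [0.5, -0.0, -0.0]
grip_width: 0.0853
```

View pics/w4.png

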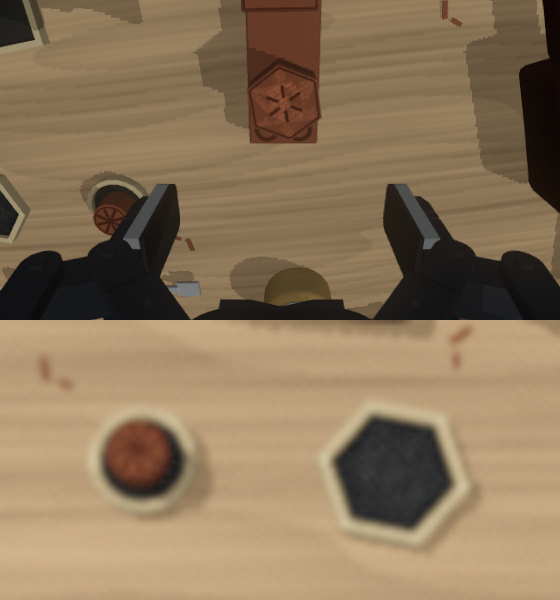

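Run:
```python
from h import *
import pickle
e=pickle.load(open('t4.pkl','rb'))
f=lambda p,z:px2w(e,[(p[0]/4+219.6,p[1]/4+109.6)],z)[0]
print('ros',f((137,454-320),.032),'rim',f((142,462-320),.011))
d=pickle.load(open('w4.pkl','rb'))
cv2.imwrite('pics/w4c.png',cv2.resize(d['frame'][150:250,235:335],None,fx=6,fy=6,interpolation=cv2.INTER_CUBIC)[:,:,::-1])
```

```text
ros [0.65856228 0.06944928 0.032     ] rim [0.65871865 0.06819889 0.011     ]
```

View pics/w4c.png

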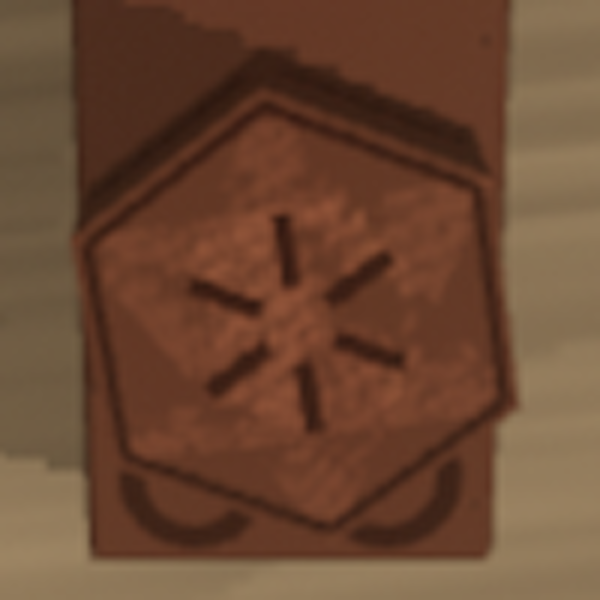

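The rosette sits centred in its jig to about 1 mm. In the 6x crop the collar's outline corners are (267,106), (477,187), (503,400), (330,527), (128,457) and (90,240).

Run:
```python
from h import *
import pickle
d=pickle.load(open('w4.pkl','rb'))
w=px2w(d,np.array([(267,106),(477,187),(503,400),(330,527),(128,457),(90,240)])/6+[234.6,149.6],.058)[:,:2]
c=w.mean(0);a=np.degrees(np.arctan2(*(w-c).T[::-1]));print(c,a,np.mod(a,60),np.linalg.norm(w-c,axis=1))
o=observe();print(np.degrees(np.arctan2(o['tool_rot'][1,0],o['tool_rot'][0,0])),o['position'])
```

```text
[0.55054649 0.25300136] [-178.3366928   122.27246351   61.86865475    1.82296471  -57.07983732
 -119.12766832] [1.6633072  2.27246351 1.86865475 1.82296471 2.92016268 0.87233168] [0.02858543 0.02864295 0.02852322 0.02867296 0.02899206 0.02875381]
83.43177703889184 [0.55129573 0.24892171 0.19819561]
```

```bash
python3 -m crank '[0,0,0.148,0,0.0035,-0.03,100, 0,0,0,0,0,-0.04,100, 0,0,0,0,0,-0.04,100, 0,0,0,0,0,-0.03,100, 0,0,0,0,0,-0.007,100, 0,0,0,0,0,0,100, 0,0,0,0,0,0,50, 0,0,0,0,0,0,50, 0,0,0,0,0,0,50, 0,0,0,0,0,0,50, 0,0,0,0,0,0,50]' 40
```

```text
time_s: 8.0
position: [0.5516, 0.2533, 0.0532]
tool_rot: [[-0.034, 0.999, 0.003], [0.999, 0.034, 0.001], [0.0, 0.003, -1.0]]
ft_force: [0.1, -1.0, 5.5]
grip_width: 0.0532
```

```bash
python3 -m crank '[0,0,0,0,0,0.01,50, 0,0,0,0,0,0.03,50, 0,0,0,0,0,0.04,50, 0,0,0.142,0.0124,-0.0424,0,50, 0,0,0.142,0.0124,-0.0424,0,50, 0,0,0,0.0124,-0.0424,0,50, 0,0,0,0.0124,-0.0424,0,50, 0,0,0,0.0124,-0.0424,0,50, 0,0,0,0.0124,-0.0424,0,50, 0,0,0,0.0124,-0.0424,0,50, 0,0,0,0.0124,-0.0424,0,50, 0,0,0,0,0,0,50, 0,0,0,0,0,0,50]' 40
python3 -c "
from h import *
d=cam('wrist');save(d,'w5.png');print(observe()['q'])
import pickle;pickle.dump(d,open('w5.pkl','wb'))"
```

```text
time_s: 9.3
position: [0.6499, -0.0866, 0.1318]
tool_rot: [[-0.311, 0.95, 0.0], [0.95, 0.311, 0.0], [0.0, 0.0, -1.0]]
ft_force: [-0.1, 1.3, -0.6]
grip_width: 0.0531
[-1.78356999e+01  3.75018208e+01  6.57864875e+01  1.67550110e-02
  7.67130105e+01 -1.26065815e+02]
```

View pics/w5.png

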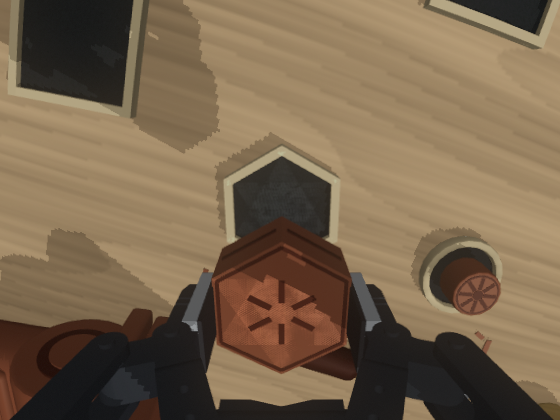

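The collar is aligned and centred with the hexagonal jig (jig sides at columns 228–337, collar at 215–350). I lower it.

```bash
python3 -m crank '[0,0,0,0.001,0,-0.04,50, 0,0,0,0,0,-0.04,50, 0,0,0,0,0,-0.012,50, 0,0,0,0,0,-0.006,50, 0,0,0,0,0,-0.003,50, 0,0,0,0,0,-0.002,50, 0,0,0,0,0,0,50, 0,0,0,0,0,0,50]' 40
```

```text
time_s: 10.15
position: [0.6514, -0.0861, 0.0293]
tool_rot: [[-0.313, 0.95, 0.002], [0.95, 0.313, -0.0], [-0.001, 0.001, -1.0]]
ft_force: [0.2, 0.5, -0.8]
grip_width: 0.0529
```

```bash
python3 -m crank '[0,0,0,0,0,-0.0005,100, 0,0,0,0,0,0,100, 0,0,0,0,0,0,100, 0,0,0,0,0,0,100, 0,0,0,0,0,0.03,100, 0,0,0,0,0,0.045,100, 0,0,0,0,0,0.045,100, 0,0,-0.1425,-0.0218,0.0383,0.02,100, 0,0,-0.1425,-0.0218,0.0383,0.02,100, 0,0,-0.1425,-0.0218,0.0383,0.01,100, 0,0,0,-0.0218,0.0383,0,100, 0,0,0,-0.0218,0.0383,0,100, 0,0,0,-0.0218,0.0383,0,100, 0,0,0,-0.0218,0.0383,0,100, 0,0,0,-0.0218,0.0383,0,100, 0,0,0,-0.0218,0.0383,0,100, 0,0,0,0,0,0,100, 0,0,0,0,0,0,100]' 40
python3 - <<'E'
from h import *
import pickle
d=cam('wrist');pickle.dump(d,open('w6.pkl','wb'))
e=cam('top');a=cv2.resize(e['frame'][110:165,220:360],None,fx=4,fy=4,interpolation=cv2.INTER_CUBIC)
pickle.dump(e,open('t6.pkl','wb'))
b=np.vstack([d['frame'][:360],a])[:600];cv2.imwrite('pics/w6.png',b[:,:,::-1])
E
```

```text
time_s: 11.95
position: [0.4544, 0.2593, 0.198]
tool_rot: [[0.107, 0.994, 0.0], [0.994, -0.107, -0.0], [-0.0, 0.0, -1.0]]
ft_force: [-0.2, -1.0, 0.1]
grip_width: 0.0857
```

View pics/w6.png

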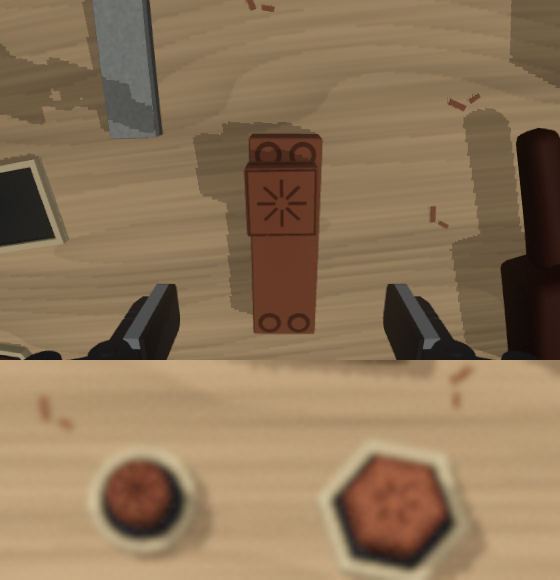

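The collar sits in its hexagonal jig. The block's top corners are (246,170), (316,169), (317,235) and (248,235), and the panel's near-end corners are (254,333) and (315,333).

Run:
```python
from h import *
import pickle
d=pickle.load(open('w6.pkl','rb'))
w=px2w(d,[(246,170),(316,169),(317,235),(248,235)],.058)[:,:2]
print(w.mean(0),cv2.minAreaRect(w.astype(np.float32)))
p=px2w(d,[(249,137),(322,136),(315,333),(254,333)],.03)[:,:2];a=p[3]+p[2]-p[0]-p[1]
print('panel',p.mean(0),np.degrees(np.arctan2(a[1],a[0])),np.linalg.norm(a)/2)
e=pickle.load(open('t6.pkl','rb'))
f=lambda p,z:px2w(e,[(p[0]/4+219.6,p[1]/4+109.6)],z)[0]
print('col',f((396,503-360),.034),'rim',f((395,509-360),.011))
```

```text
[0.4538444  0.26025269] ((0.4537200331687927, 0.2608720064163208), (0.05470503494143486, 0.05321672558784485), 83.74656677246094)
panel [0.50110355 0.25801443] -6.306733036845271 0.1890169616794125
col [ 0.65187926 -0.08560552  0.034     ] rim [ 0.65365802 -0.08685136  0.011     ]
```

```bash
python3 -m crank '[0,0,0,0,0.0005,-0.03,100, 0,0,0,0,0,-0.04,100, 0,0,0,0,0,-0.04,100, 0,0,0,0,0,-0.03,100, 0,0,0,0,0,-0.006,100, 0,0,0,0,0,0,100, 0,0,0,0,0,0,50, 0,0,0,0,0,0,50, 0,0,0,0,0,0,50, 0,0,0,0,0,0,50, 0,0,0,0,0,0,50]' 40
```

```text
time_s: 13.15
position: [0.4556, 0.2593, 0.0535]
tool_rot: [[0.109, 0.994, 0.003], [0.994, -0.109, 0.001], [0.001, 0.003, -1.0]]
ft_force: [-0.7, -2.1, 4.4]
grip_width: 0.0548
```

```bash
python3 -m crank '[0,0,0,0,0,0.01,50, 0,0,0,0,0,0.03,50, 0,0,0,0,0,0.04,50, 0,0,0.14,-0.0012,-0.0432,0,50, 0,0,0.02,-0.0012,-0.0432,0,50, 0,0,0,-0.0012,-0.0432,0,50, 0,0,0,-0.0012,-0.0432,0,50, 0,0,0,-0.0012,-0.0432,0,50, 0,0,0,-0.0012,-0.0432,0,50, 0,0,0,0,0,0,50, 0,0,0,0,0,0,50]' 40
python3 -c "
from h import *
d=cam('wrist');save(d,'w7.png');print(observe()['q'])
import pickle;pickle.dump(d,open('w7.pkl','wb'))"
```

```text
time_s: 14.25
position: [0.4477, 0.0, 0.1327]
tool_rot: [[-0.046, 0.999, 0.001], [0.999, 0.046, -0.0], [-0.0, 0.001, -1.0]]
ft_force: [0.1, 0.6, 0.3]
grip_width: 0.055
[-1.51128467e+01  1.91452919e+01  1.00150271e+02  1.55216164e-02
  6.06572789e+01 -1.07879857e+02]
```

View pics/w7.png

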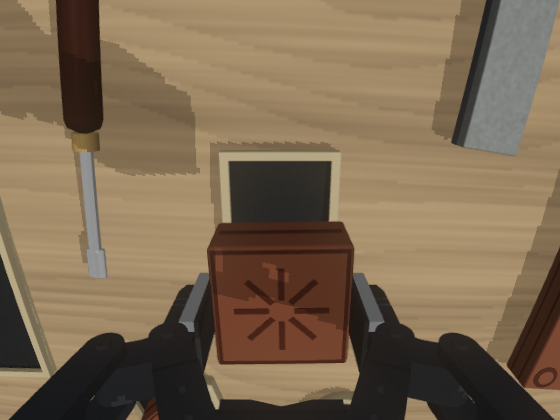

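The block lines up with the square jig (jig floor at columns 229–331, block at 212–350). A quick check of the jig's near edge, then I lower.

```bash
python3 - <<'E'
from h import *
import pickle
d=pickle.load(open('w7.pkl','rb'))
w=px2w(d,[(219,152),(339,151)],.011);print(w, w.mean(0)+[.042,0,0])
E
python3 -m crank '[0,0,0,0.0005,0,-0.04,50, 0,0,0,0,0,-0.03,50]' 40
```

```text
[[ 0.40639296 -0.04382168  0.011     ]
 [ 0.40204259  0.03838063  0.011     ]] [ 0.44621777 -0.00272053  0.011     ]
time_s: 14.5
position: [0.4482, 0.002, 0.0613]
tool_rot: [[-0.051, 0.999, 0.002], [0.999, 0.051, -0.0], [-0.0, 0.002, -1.0]]
ft_force: [0.5, -0.2, -1.3]
grip_width: 0.0551
```

```bash
python3 -m crank '[0,0,0,-0.0005,-0.001,-0.020,50, 0,0,0,0,0,-0.007,50, 0,0,0,0,0,-0.004,50, 0,0,0,0,0,-0.0025,50, 0,0,0,0,0,0,50, 0,0,0,0,0,0,50]' 40
```

```text
time_s: 15.1
position: [0.4481, 0.0001, 0.0295]
tool_rot: [[-0.049, 0.999, 0.002], [0.999, 0.049, -0.0], [-0.0, 0.002, -1.0]]
ft_force: [-1.7, 3.3, 7.4]
grip_width: 0.0551
```

```bash
python3 -m crank '[0,0,0,0,0,0,100, 0,0,0,0,0,0,100, 0,0,0,0,0,0,100, 0,0,0,0,0,0,100, 0,0,0,0,0,0.03,100, 0,0,0,0,0,0.04,100, 0,0,0,0,0,0.04,100, 0,0,-0.14,0.0092,0.0428,0,100, 0,0,-0.02,0.0092,0.0428,0,100, 0,0,0,0.0092,0.0428,0,100, 0,0,0,0.0092,0.0428,0,100, 0,0,0,0.0092,0.0428,0,100, 0,0,0,0.0092,0.0428,0,100, 0,0,0,0,0,0,100, 0,0,0,0,0,0,100]' 40
python3 - <<'E'
from h import *
import pickle
d=cam('wrist');pickle.dump(d,open('w8.pkl','wb'))
e=cam('top');a=cv2.resize(e['frame'][110:250,220:420],None,fx=3,fy=3,interpolation=cv2.INTER_CUBIC)
b=np.vstack([cv2.resize(d['frame'],(600,450))[:180],a])[:600];cv2.imwrite('pics/w8.png',b[:,:,::-1]);pickle.dump(e,open('t8.pkl','wb'))
g=d['frame'].astype(int);m=((g[:,:,0]>1.6*g[:,:,1])&(g[:,:,0]>60)).astype(np.uint8)
k,l,s,c=cv2.connectedComponentsWithStats(m);i=1+np.argmax(s[1:,4]);print(s[i],c[i])
E
```

```text
time_s: 16.6
position: [0.5018, 0.2533, 0.1379]
tool_rot: [[0.098, 0.995, -0.001], [0.995, -0.098, -0.0], [-0.001, -0.001, -1.0]]
ft_force: [-0.2, -1.1, 0.2]
grip_width: 0.0855
[  242    73    95   259 22238] [286.83699074 196.83092005]
```

View pics/w8.png

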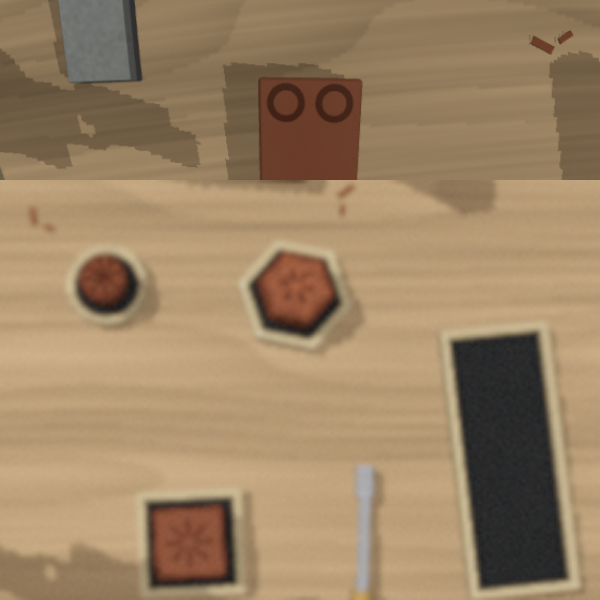

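The rosette, collar and block all sit in their own jigs. The panel lies under the gripper, so I take its centre from this wrist picture and go down.

```bash
python3 - <<'E'
from h import *
import pickle
d=pickle.load(open('w8.pkl','rb'))
w=px2w(d,[(289,73),(287,331)],.03);print(w,w.mean(0))
e=pickle.load(open('t8.pkl','rb'));im=e['frame']
m=(im.max(2)<60).astype(np.uint8);n,l,s,c=cv2.connectedComponentsWithStats(m);i=l[203,390]
ct=max(cv2.findContours((l==i).astype(np.uint8),0,1)[0],key=len)[:,0]
print(cv2.minAreaRect(px2w(e,ct,.006)[:,:2].astype(np.float32)))
f=lambda p,z:px2w(e,[(p[0]/3+219.6,(p[1]-180)/3+109.6)],z)[0]
print('block',f((190,541),.034),'jig',f((191,544),.011))
E
python3 -m crank '[0,0,-0.014,0,0.003,-0.04,100, 0,0,0,0,0,-0.03,100]' 80
```

```text
[[0.40845681 0.26782417 0.03      ]
 [0.59469669 0.24896486 0.03      ]] [0.50157675 0.25839451 0.03      ]
((0.516749382019043, -0.2589820921421051), (0.19848483800888062, 0.0675891563296318), 5.695579528808594)
block [ 4.50218959e-01 -2.74425134e-04  3.40000000e-02] jig [ 0.44821408 -0.00080697  0.011     ]
time_s: 16.9
position: [0.5022, 0.2546, 0.0676]
tool_rot: [[0.116, 0.993, 0.001], [0.993, -0.116, 0.0], [0.0, 0.001, -1.0]]
ft_force: [0.2, 0.4, -0.6]
grip_width: 0.0848
```

```bash
python3 -m crank '[0,0,0,0,0.002,-0.03,100, 0,0,0,0,0,-0.011,100, 0,0,0,0,0,0,100, 0,0,0,0,0,0,60, 0,0,0,0,0,0,60, 0,0,0,0,0,0,60, 0,0,0,0,0,0,60, 0,0,0,0,0,0,60]' 80
```

```text
time_s: 17.7
position: [0.503, 0.2578, 0.0296]
tool_rot: [[0.113, 0.994, 0.003], [0.994, -0.113, 0.001], [0.001, 0.003, -1.0]]
ft_force: [-2.0, -2.5, 8.6]
grip_width: 0.0578
```

```bash
python3 -m crank '[0,0,0,0,0,0.01,60, 0,0,0,0,0,0.03,60, 0,0,0,0,0,0.03,60, 0,0,0,0,0,0.03,60, 0,0,0.108,0.0011,-0.043,0,60, 0,0,0.108,0.0011,-0.043,0,60, 0,0,0,0.0011,-0.043,0,60, 0,0,0,0.0011,-0.043,0,60, 0,0,0,0.0011,-0.043,0,60, 0,0,0,0.0011,-0.043,0,60, 0,0,0,0.0011,-0.043,0,60, 0,0,0,0.0011,-0.043,0,60, 0,0,0,0.0011,-0.043,0,60, 0,0,0,0.0011,-0.043,0,60, 0,0,0,0.0011,-0.043,0,60, 0,0,0,0.0011,-0.043,0,60, 0,0,0,0,0,0,60, 0,0,0,0,0,0,60]' 80
python3 -c "
from h import *
d=cam('wrist');save(d,'w9.png');print(observe()['q'])
import pickle;pickle.dump(d,open('w9.pkl','wb'))"
```

```text
time_s: 19.5
position: [0.515, -0.2588, 0.1278]
tool_rot: [[-0.101, 0.995, 0.0], [0.995, 0.101, 0.0], [0.0, 0.0, -1.0]]
ft_force: [0.7, 1.5, -2.6]
grip_width: 0.0577
[-3.83635183e+01  3.05453449e+01  8.03471505e+01  1.62967158e-02
  6.91156424e+01 -1.34217096e+02]
```

View pics/w9.png

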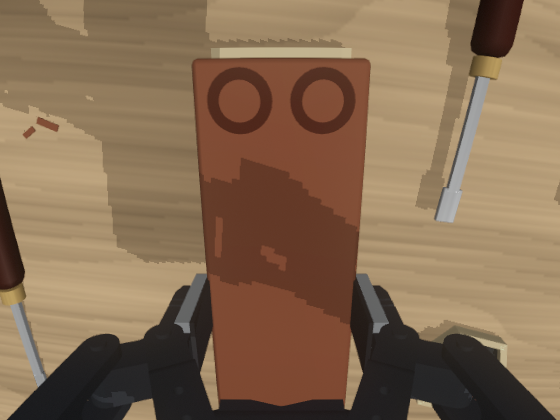

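The panel hangs straight over its jig. The jig's outer near edge shows at row 48, columns 212–351, and the panel's near end is at row 59, columns 193–370.

Run:
```python
from h import *
import pickle
d=pickle.load(open('w9.pkl','rb'))
u=np.array([np.cos(np.radians(5.7)),np.sin(np.radians(5.7))])
j=px2w(d,[(212,49),(351,48)],.011)[:,:2];print('jig',j,j.mean(0)+u*.109)
p=px2w(d,[(193,60),(370,60)],.128)[:,:2];print('panel',p,p.mean(0)+u*.095)
```

```text
jig [[ 0.41068057 -0.31176096]
 [ 0.40149852 -0.22542535]] [ 0.5145506 -0.2577673]
panel [[ 0.42369275 -0.29631168]
 [ 0.41792195 -0.23828183]] [ 0.51533763 -0.25786138]
```

```bash
python3 -m crank '[0,0,0,0,0,-0.04,60, 0,0,0,0,0,-0.03,60, 0,0,0,0,0,-0.012,60, 0,0,0,0,0,-0.005,60, 0,0,0,0,0,-0.003,60, 0,0,0,0,0,-0.002,60, 0,0,0,0,0,0,60, 0,0,0,0,0,0,60]' 80
```

```text
time_s: 20.35
position: [0.5157, -0.2584, 0.0361]
tool_rot: [[-0.102, 0.995, 0.001], [0.995, 0.102, -0.001], [-0.001, 0.001, -1.0]]
ft_force: [-0.5, 0.0, -2.9]
grip_width: 0.0574
```

Less than a millimetre above the floor. Touch down, release and withdraw.

```bash
python3 -m crank '[0,0,0,0,0,-0.001,60, 0,0,0,0,0,0,60, 0,0,0,0,0,0,100, 0,0,0,0,0,0,100, 0,0,0,0,0,0,100, 0,0,0,0,0,0,100, 0,0,0,0,0,0.03,100, 0,0,0,0,0,0.04,100, 0,0,0,0,0,0.04,100, 0,0,0,0,0,0.04,100, 0,0,0,-0.02,-0.04,0,100, 0,0,0,-0.02,-0.04,0,100, 0,0,0,-0.02,-0.04,0,100, 0,0,0,-0.02,-0.04,0,100, 0,0,0,-0.02,-0.04,0,100, 0,0,0,-0.02,-0.04,0,100, 0,0,0,0,0,0,100, 0,0,0,0,0,0,100]' 80
python3 - <<'E'
from h import *
import pickle
e=cam('top');pickle.dump(e,open('t9.pkl','wb'));a=cv2.resize(e['frame'][115:310,210:430],None,fx=3,fy=3,interpolation=cv2.INTER_CUBIC);cv2.imwrite('pics/t9.png',a[:,:,::-1])
o=pickle.load(open('top0.pkl','rb'))
df=cv2.absdiff(e['frame'],o['frame']).max(2)
print('gouge diff',(df[200:305,330:350]>40).sum(),'stone diff',(df[248:302,210:236]>40).sum())
E
```

```text
time_s: 22.15
position: [0.3948, -0.4986, 0.1839]
tool_rot: [[-0.101, 0.995, -0.0], [0.995, 0.101, 0.001], [0.001, -0.0, -1.0]]
ft_force: [1.1, 0.4, -0.3]
grip_width: 0.0853
gouge diff 39 stone diff 0
```

View pics/t9.png

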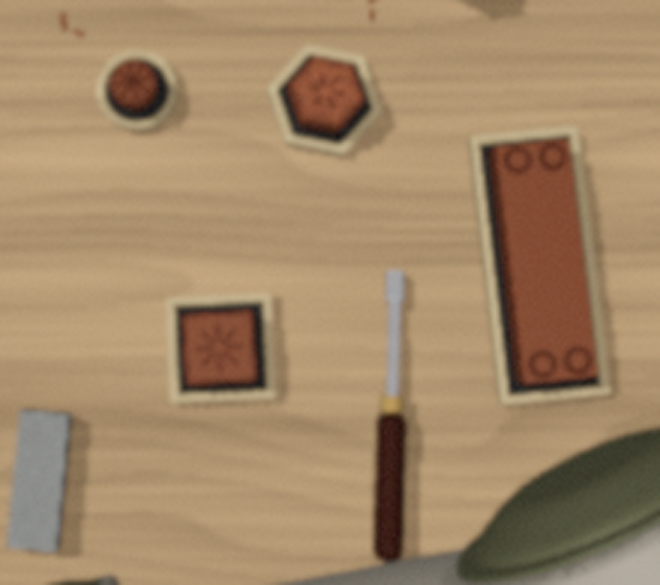

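The picture shows all four carvings in their own jigs. The panel corners are (495,143), (572,138), (597,378) and (520,384), and the rim's outer corners are (471,136), (578,129), (611,396) and (505,404). The stone is unchanged. I check the numbers.

Run:
```python
from h import *
import pickle
e=pickle.load(open('t9.pkl','rb'))
f=lambda p,z:px2w(e,np.array(p)/3+[209.6,114.6],z)[:,:2]
for n,p,z in (('panel',[(495,143),(572,138),(597,378),(520,384)],.036),('jig',[(471,136),(578,129),(611,396),(505,404)],.011)):
    w=f(p,z);a=w[0]+w[1]-w[2]-w[3];print(n,w.mean(0),np.degrees(np.arctan2(a[1],a[0])),np.linalg.norm(a)/2)
```

```text
panel [ 0.51745703 -0.25677713] 4.814067058381564 0.19060258943124583
jig [ 0.51545143 -0.25966105] 6.049471695300864 0.21819530008501095
```

```bash
python3 -c "
from h import *
print(observe()['ft_force'],observe()['time_s']);print(close_job())"
```

```text
[-0.73623721  0.36879556 -0.49930155] 22.2
the job is handed in; nothing more can be done
None
```

I took the pile apart in the order rosette, collar, block, panel. Each piece went into the jig of its own outline, lowered to within about 1 mm of the floor before release. The job was handed in at 22.2 s on the robot's clock, with the arm clear of everything.

- **Placement:** in the last top view all four carvings lie flat inside their jigs. By the camera measurements they sit about 1 mm (rosette), 2 mm (collar), 2 mm (block) and 3.5 mm (panel) off centre. The panel's length is about 1.2° off its jig's.
- **Gouge and stone:** the stone's pixels did not change from the start. The gouge region had 39 changed pixels, probably from the arm at its lower edge. I did not measure its position, but it looks to lie where it was.
- **Disagreements:** the top and wrist cameras differed by 2 to 4 mm. I used values between the two, which is well inside the jigs' 8 mm play.

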